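Pair the cedar balls with their dishes and hold the large dish up, turned crosswise

TASK

On the hall sideboard, pair the two cedar balls with the two open wooden dishes: rest the larger ball in the middle of the larger dish (the one with a handle) and the smaller ball in the middle of the small dish, and leave the small dish where it is. Then, so that I can wipe the board under it, take the larger dish by its handle, lift it straight up about ten centimetres, and only then turn it a quarter turn (either way round) over the spot where it stood, so that its handle points across the long board; keep it level all the while, with its ball resting in the middle. Finish while still holding it up there, motionless, by the gripper alone; leave everything else undisturbed.

Things in the scene. Friction and masses are not known exactly. Their poses are not given: they have to be found in the camera images.
- dish: the larger dish: pale wood, round, radius 64 mm, one straight handle; loose, 90-180 g. Origin: centre of underside; z up, +x along the handle. Inside: floor 8 mm up at the centre, a 12 deg cone to radius 30 (14 up), then 25 deg to the rim (radius 62, 29 up). Large ball resting in the middle: centre 30 mm above origin. Starts on board_spot, handle along board +x
- dish_handle (a point): where to grip the dish's handle: 100 mm from the dish's axis along its +x, 32 mm above its underside; middle of a level straight bar with flat upright sides, 14 mm wide (along dish y), 18 mm high (23 to 41 mm above the underside), reaching from the rim to 130 mm from the axis. Axes as the dish's
- saucer: the small dish: pale wood, round, radius 47 mm, no handle; loose, 90 g, on the table. Origin: centre of underside. Inside: floor 8 mm up at the centre, a 12 deg cone to radius 22 (13 up), then 25 deg to the rim (23 up). Small ball resting in the middle: centre 23 mm above origin
- ball_large_center (a point): centre of the larger cedar ball, darker wood, 44 mm in diameter, 30 g, loose; starts on one of the two ball stands (either), its centre then 58 mm above the table
- ball_small_center (a point): centre of the smaller cedar ball, darker wood, 30 mm in diameter, 12 g, loose; starts on the other ball stand, its centre then 50 mm above the table
- stand_a_top (a point): top centre of one of two alike fixed pale wood ball stands: foot disc radius 21 mm, 6 mm high, thin stem, small cup of outer radius 12.5 and inner radius 9 mm whose upper edge is here, 38 mm above the table
- stand_b_top (a point): the same on the other ball stand
- board: dark wooden board, fixed to the sideboard, 320 mm long (its x), 170 mm wide (its y), 14 mm thick. Origin: centre of its underside, at table height; it lies roughly with its length to the robot's left and right
- board_spot (a point): the spot on the board's upper face (14 mm above the table) where the larger dish starts: 50 mm from the board's centre along its -x, on its long centre line; the dish starts within 10 mm of it
- napkin_ring: standing steel napkin ring, 44 mm wide, 30 mm high; leave alone. Origin: centre of its underside
- candle_jar: low glass jar with steel cap, 44 mm wide, 45 mm high; leave alone. Origin: centre of its underside
- paperweight: domed green glass paperweight, 52 mm wide, 31 mm high; leave alone. Origin: centre of its underside
- tin: low steel tin, 52 mm wide, 40 mm high; leave alone. Origin: centre of its underside
Not all that is in view belongs to the job. Leave any black, blue or purple look-alike of the saucer alone.

How it is judged (in metres and radians):
On the way, in this order (a step that is already met when the one before it is completed fails the run):
1. each ball rests released in the middle of its own dish, the larger dish still standing on the board (horizontal distance between ball_small_center and saucer below 0.012 m and z of ball_small_center in the frame of saucer between 0.015 and 0.035 m and contact force between the fingers and ball_small below 0.05 N and horizontal distance between ball_large_center and dish below 0.014 m and z of ball_large_center in the frame of dish between 0.02 and 0.042 m and contact force between the fingers and ball_large below 0.05 N and z of dish in the frame of board below 0.02 m), for 0.2 s.
2. the larger dish is lifted at least 50 mm clear of the board, still lengthwise (within 29 degrees), its ball in the middle (z of dish in the frame of board above 0.064 m and angle between the x axis of dish and the x axis of board, either way round below 0.5 rad and horizontal distance between ball_large_center and dish below 0.014 m and z of ball_large_center in the frame of dish between 0.02 and 0.042 m and contact force between the fingers and ball_large below 0.05 N), for 0.1 s.
At the end, for the whole second after the job is handed in: Large dish held still, 60-220 mm clear of the board, only in the fingers, level to 7 deg, within 60 mm of the spot, handle square across the board to 11 deg, large ball within 14 mm of its axis; small ball within 12 mm of the small dish's axis, that dish within 30 mm of its start; no ball held (z of dish in the frame of board between 0.074 and 0.234 m and angle between the x axis of dish and the x axis of board, either way round above 1.37 rad and angle between dish's own z axis and vertical below 0.12 rad and horizontal distance between dish and board_spot below 0.06 m and linear speed of dish below 0.02 m/s and angular speed of dish below 0.1 rad/s and contact force between the fingers and dish above 1 N and contact force between dish and board below 0.05 N and horizontal distance between ball_small_center and saucer below 0.012 m and z of ball_small_center in the frame of saucer between 0.015 and 0.035 m and contact force between the fingers and ball_small below 0.05 N and horizontal distance between ball_large_center and dish below 0.014 m and z of ball_large_center in the frame of dish between 0.02 and 0.042 m and contact force between the fingers and ball_large below 0.05 N and distance of saucer from where it was at the start of the episode below 0.03 m and angle between saucer's own z axis and vertical below 0.1 rad); the arm keeps its last pose, push and grip.
It fails at once if the lifted dish is tipped by more than 14 degrees (z of dish in the frame of board above 0.03 m and angle between dish's own z axis and vertical above 0.25 rad).
It fails at once if the ball rolls away from the middle of the lifted dish (more than 25 mm) (z of dish in the frame of board above 0.03 m and horizontal distance between ball_large_center and dish above 0.025 m).
It fails at once if a ball is dropped on the sideboard (height (world z) of ball_large_center below 0.026 m or height (world z) of ball_small_center below 0.019 m).
It fails at once if a bystander is moved by more than 30 mm or tipped over (distance of any of napkin_ring, candle_jar, tin, paperweight from where it was at the start of the episode above 0.03 m or angle between any of napkin_ring, candle_jar, tin, paperweight's own z axis and vertical above 0.4 rad).
It also fails if it takes over 72 s, if anything falls off the work surface, if the arm or the gripper's body presses on something with over 40 N, if the wrist force passes 120 N, or if a joint passes its speed limit or range.

ROBOT

A 6-joint arm with a two-finger parallel gripper is mounted at the origin on the work surface. World frame = base frame: x ahead of the robot, y to its left, z up, the work surface at z = 0. Lengths are in mm, angles in degrees, forces in N, time in s.
With the tool pointing down it reaches from about 275 to 750 mm from the base axis. Payload 10.2 kg.
Tool frame: the origin (TCP) lies between the finger pads; the fingertips stand 22 mm ahead of it and the grasp point (between the pads) lies 3 mm ahead of it; z points along the fingers, y is the line along which they close (so a half turn about z gives the same grasp; the last joint's range is limited). The gripper opens to 88 mm and grips with 3 to 60 N. Pads are 18 mm wide; open, the fingers measure 123 mm over their backs; the gripper's body (75 mm by 187 mm) begins 45 mm behind the grasp point.
Start: joints at [-87.284, 17.928, 85.812, -0, 76.261, -12.8], TCP at [140.425, -505.878, 260.72] pointing down, gripper open.
Joint ranges: [-168.41, 168.41], [-55.51, 124.54], [10.69, 146.95], [-70.63, 250.63], [1, 178], [-165.06, 165.06]. Speed limits (degrees/s): [136.94, 136.94, 172.46, 180, 180, 180].

INTERFACE

Orientations are given as a 3x3 rotation matrix whose columns are the frame's x, y, z axes.
In Python, from cell import robot, viewer gives the robot as it stands.
- The arm moves only by the tool play_rows, never from a script. Its argument "deltas" is a list of rows, each a list of 5 numbers: the finger opening in m, from 0 to 0.0881, then the shift along the tool's x, y, z in m, then the turn about the tool's z in degrees. In form: [[jaw, dx, dy, dz, roll], ...]. A call has 1 to 10 rows; each row is the pose to reach, as a shift and turn from the pose commanded when the call began, along the tool's axes at that moment; what a row does not reach only later rows make up. A row lasts 1/8 s, in which the tool goes at most 62.5 mm and 10.7 degrees, less where a joint would pass 70% of its speed; a pose out of reach is approached as far as the arm can. A call with a gripper value outside its range is refused whole. The fingers move at their own pace and stop on an object; "newtons" is the grip in N (left out, the last holds). Time passes only in rows, so rows that repeat a pose let the fingers close. It gives the time, the measured TCP pose, the force, the opening and the grip force at its end, in the units of the state.
- robot.observe(): the state, without advancing time (a new reading comes with each control period).
- viewer.grab_frame(name): name is "side" or "top" or "wrist"; returns a dict with "image" (384x512x3 uint8, red, green, blue), "mtx" (3x3 intrinsics, pixels), "xyz" and "rotation" of the camera in the world. Camera axes: x right, y down, z forward; pixel columns grow to the right and rows downward; lengths in mm; the calibration is good to about 2 mm. A picture is of the moment at which its call begins. There is no depth.
- robot.sign_off(): hands the job in; it is judged then, once.
The state is a dict: "time": time; "joints": joint angles; "dq": joint speeds; "joint_efforts": joint torques, N m; "position": TCP position; "tcp_rot": TCP orientation; "wrist_force": force on the tool from outside, world axes, zero at the start; "torque": the same for the moment, N m; "opening": opening from 0.0 (shut) to 1.0 (fully open); "grip_force": force on a finger pad.
Only numpy, scipy, OpenCV 4.12 (cv2) and the standard library are available. Lean on these libraries where they do the work, as an engineer would, in place of code of your own. Each camera call takes 0.05 s, during which the arm holds its last target. There are 200 camera calls.

## Working session

There is one attempt and no reset: what is moved stays moved. The work goes in short steps, Python scripts to look and compute and a tool call to move; the robot and the scene stay as the last step left them, time stands still between calls to the robot, and variables do not carry over. Pictures are saved under pics/ and viewed, at most 10 in all, crops included, and the job is handed in when it is done.

Besides the shell and the picture viewer there is one more tool, called after ">>>" by a JSON object that holds its "api" and its "payload", one argument or row to a line. play_rows: Moves the arm, as the interface text tells. Its arguments: {"type":"object","properties":{"deltas":{"type":"array"},"newtons":{"type":"number"}},"required":["deltas"]}

```bash
mkdir -p pics; ls; cat > h.py <<'E'
import numpy as np, cv2
from cell import robot, viewer
def snap(cam,name):
    f=viewer.grab_frame(cam); im=cv2.cvtColor(f["image"],cv2.COLOR_RGB2BGR)
    cv2.imwrite(f"pics/{name}.png",im); np.savez(f"pics/{name}.npz",**{k:f[k] for k in("mtx","xyz","rotation","image")}); return f
def pix(name,u,v,z):
    f=np.load(f"pics/{name}.npz"); d=f["rotation"]@np.linalg.solve(f["mtx"],[u,v,1.]); c=f["xyz"].reshape(3); return c+d*(z-c[2])/d[2]
def proj(name,p):
    f=np.load(f"pics/{name}.npz"); q=f["mtx"]@f["rotation"].T@(np.array(p)-f["xyz"].reshape(3)); return q[:2]/q[2]
E
python3 - <<'E'
from h import *
for c in("top","side"):
    f=snap(c,c+"0"); print(c,f["xyz"],f["rotation"],f["mtx"])
a=cv2.imread("pics/top0.png");cv2.imwrite("pics/top0b.png",cv2.resize(a,(800,600),interpolation=2))
s=robot.observe();print(s["position"],s["tcp_rot"],s["time"],s["opening"])
E
```

```text
pics
top [ 378.83487394 -108.17809213 1084.59307686] [[-0.0253522  -0.99339798  0.11188262]
 [-0.99915921  0.02878703  0.02919216]
 [-0.0322202  -0.11104847 -0.99329255]] [[392.89929019   0.         248.61845725]
 [  0.         392.89929019 192.69044787]
 [  0.           0.           1.        ]]
side [ 345.09116989 -938.29812803  726.81357745] [[ 0.98264868 -0.12136995  0.14025303]
 [-0.18493375 -0.58331922  0.79090972]
 [-0.01418039 -0.80312391 -0.59564326]] [[423.27781653   0.         251.00312306]
 [  0.         423.27781653 196.43726798]
 [  0.           0.           1.        ]]
[ 140.42530501 -505.69618656  260.25019784] [[ 9.63553432e-01  2.67515947e-01 -4.67752517e-05]
 [ 2.67515848e-01 -9.63552891e-01  1.04759341e-03]
 [ 2.35177514e-04 -1.02192534e-03 -9.99999450e-01]] 0.1 0.9975976309606217
```

View pics/top0b.png

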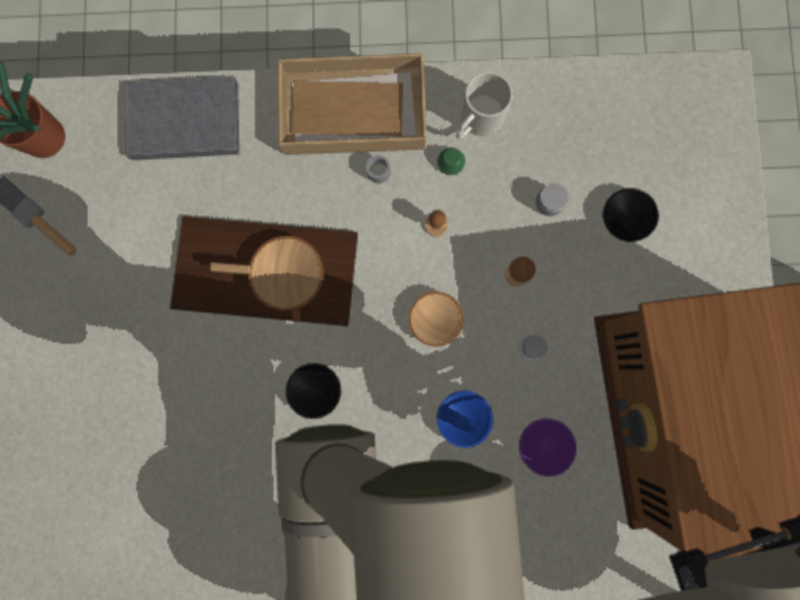

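View pics/side0.png

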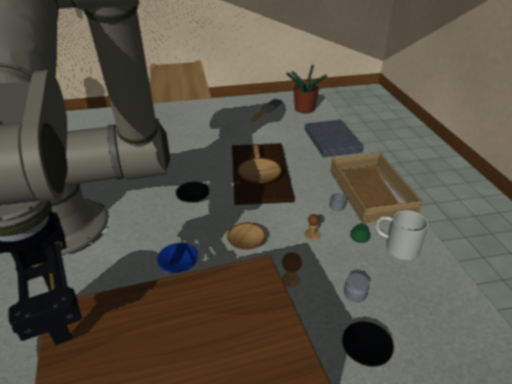

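Top view (800x600): large dish at about (287,272), handle pointing left; saucer at (436,319); small ball on its stand at (437,218); large ball at (522,269) next to a brown cabinet. The side view agrees. I'll crop for accuracy.

```bash
python3 - <<'E'
from h import *
a=cv2.imread("pics/top0.png")
def crop(a,x,y,w,h,s): return cv2.resize(a[y:y+h,x:x+w],None,fx=s,fy=s,interpolation=cv2.INTER_CUBIC)
L=crop(a,105,125,135,95,5)[:300*2]
R=crop(a,250,125,100,110,5)
L=crop(a,108,132,125,80,6.4)   # 800x512
cv2.imwrite("pics/L.png",L)
cv2.imwrite("pics/R.png",crop(a,255,125,100,100,6))
b=cv2.imread("pics/side0.png")
cv2.imwrite("pics/S.png",crop(b,220,135,110,165,3.6))
for n,p in dict(tl=(116,138),tr=(229,149),bl=(109,197),br=(223,208)).items(): print(n,pix("top0",*p,14).round(1))
for n,p,z in [("dish",(184,174),43),("sauc",(279,204),23),("bs",(280,139.5),50),("bl",(334,172),58)]:
    print(n,pix("top0",*p,z).round(1), proj("side0",pix("top0",*p,z)).round(1))
E
```

```text
tl [665.3 293.1  14. ]
tr [623.3 -25.2  14. ]
bl [498.6 310.6  14. ]
br [459.3  -5.5  14. ]
dish [551.9  95.5  43. ] [258.3 169.8]
sauc [ 465.3 -158.4   23. ] [244.5 234.9]
bs [ 636.6 -165.7   50. ] [312.4 219.5]
bl [ 542.7 -303.8   58. ] [290.4 261.7]
```

View pics/L.png

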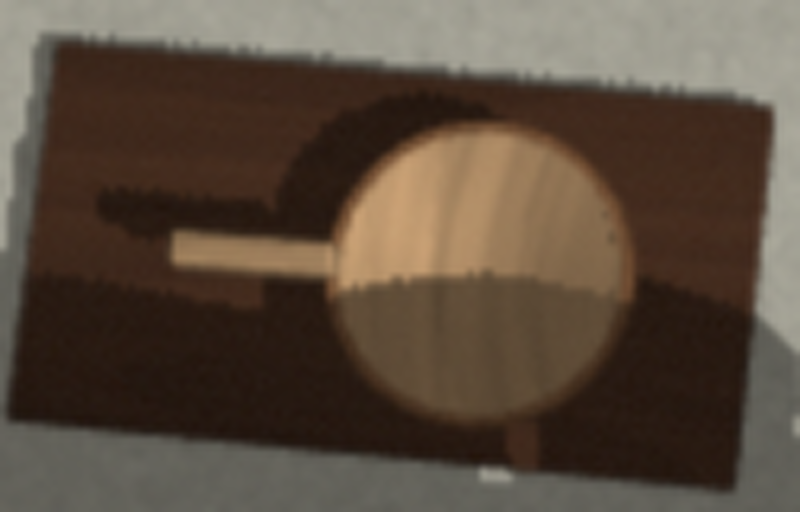

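View pics/R.png

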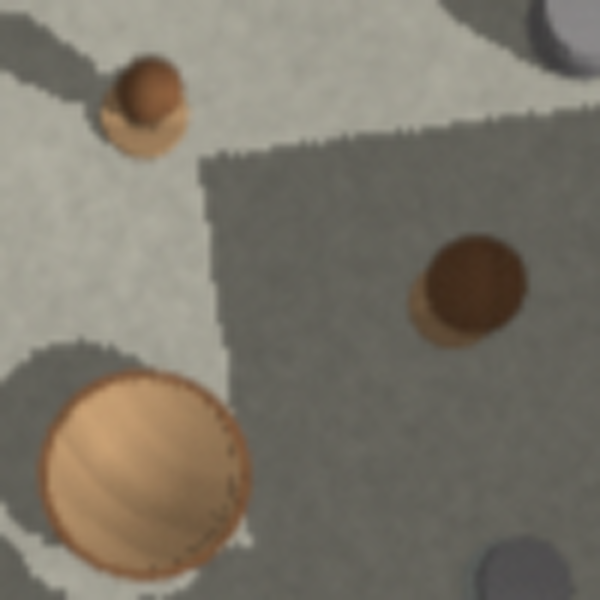

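View pics/S.png

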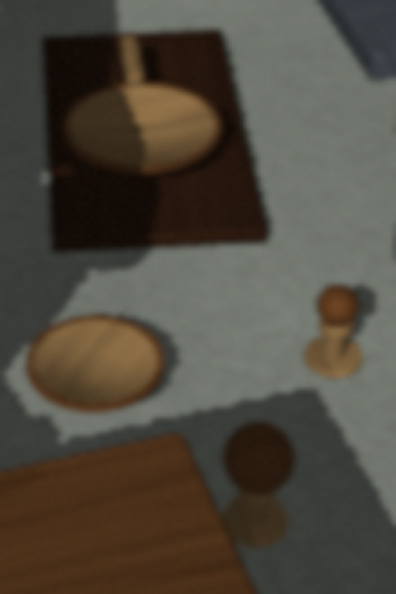

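```bash
cat >> h.py <<'E'
def tri(n1,p1,n2,p2):
    A=[];b=[]
    for n,p in((n1,p1),(n2,p2)):
        f=np.load(f"pics/{n}.npz"); d=f["rotation"]@np.linalg.solve(f["mtx"],[*p,1.]); d/=np.linalg.norm(d); P=np.eye(3)-np.outer(d,d)
        A.append(P); b.append(P@f["xyz"].reshape(3))
    x=np.linalg.lstsq(np.vstack(A),np.hstack(b),rcond=None); return x[0].round(1),x[1]
E
python3 - <<'E'
from h import *
c=lambda x,y,ox,oy,s:(x/s+ox-.5+.5/s,y/s+oy-.5+.5/s)
L=lambda x,y:c(x,y,108,132,6.4)
R=lambda x,y:c(x,y,255,125,6); S=lambda x,y:c(x,y,220,135,3.6)
d=pix("top0",*L(481,273),14+29);print("dish",d)
h1=pix("top0",*L(172,249),55);h2=pix("top0",*L(330,258),55);print("handle end",h1,h2,np.degrees(np.arctan2(*(h1-d)[[1,0]])),np.degrees(np.arctan2(*(h1-h2)[[1,0]])),np.linalg.norm((h1-d)[:2]))
print("board edge ang",[np.degrees(np.arctan2(*(pix("top0",*L(*p),14)-pix("top0",*L(*q),14))[[1,0]])) for p,q in[((55,38),(772,105)),((10,418),(735,490))]])
B=[pix("top0",*L(*p),14) for p in((55,38),(772,105),(10,418),(735,490))];print("board c",np.mean(B,0),np.linalg.norm(B[0]-B[1]),np.linalg.norm(B[0]-B[2]))
for n,r,s,z in[("sauc",(145,475),(95,362),23),("bs",(150,90),(338,305),50),("bl",(476,284),(259,457),58)]:
    print(n,"top",pix("top0",*R(*r),z).round(1),"side",pix("side0",*S(*s),z).round(1),"tri",*tri("top0",R(*r),"side0",S(*s)))
print("dish tri",tri("top0",L(481,273),"side0",S(144,129)))
print("box",tri("top0",(410,193),"side0",S(180,433)))
print("boxlow", [pix("top0",u/1.5625,v/1.5625,0).round() for u,v in((597,318),(640,302))])
E
```

```text
dish [551.39380593  98.92286935  43.        ]
handle end [563.54752758 226.60267753  55.        ] [557.68242237 159.93031229  55.        ] 84.56245191656575 84.97268560627073 128.25695445784825
board edge ang [np.float64(82.70341157522542), np.float64(82.75210551945719)]
board c [562.69542653 143.97149192  14.        ] 318.27163206797115 168.66440935458624
sauc top [ 466.  -157.7   23. ] side [ 468.8 -160.2   23. ] tri [ 467.6 -157.9   21. ] [4.5505827]
bs top [ 636.4 -164.6   50. ] side [ 639.4 -165.7   50. ] tri [ 638.2 -164.8   49.1] [4.66799082]
bl top [ 542.9 -303.5   58. ] side [ 545.4 -304.    58. ] tri [ 544.2 -303.8   57.7] [3.07736523]
dish tri (array([554.6, 100. ,  36.9]), array([9.27285639]))
box (array([ 464.9, -435.4,  220.3]), array([0.29333063]))
boxlow [array([ 461., -441.,    0.]), array([ 487., -518.,    0.])]
```

```bash
cat >> h.py <<'E'
def go(*ts):
    s=robot.observe(); p=np.array(s["position"]); R=np.array(s["tcp_rot"]); yaw=np.degrees(np.arctan2(R[1,0],R[0,0]))
    print("t",s["time"],"p",p.round(1),"yaw",round(yaw,1),"open",round(s["opening"]*88.1,1),"grip",s["grip_force"],"q",np.round(s["joints"],1))
    for t in ts: print(t,(R.T@(np.array(t)-p)/1000).round(4))
E
python3 -c "
from h import *
go((544,-304,320),(544,-304,72))"
```

```text
t 0.1 p [ 140.4 -505.7  260.3] yaw 15.5 open 87.9 grip 0.0 q [-87.3  18.   85.8   0.   76.3 -12.8]
(544, -304, 320) [ 0.4428 -0.0864 -0.0596]
(544, -304, 72) [ 0.4428 -0.0862  0.1884]
```

>>> {"api": "play_rows", "payload": {
  "deltas": [
    [0.07,0,0,-0.06,0],
    [0.07,0.06,-0.012,-0.06,0],
    [0.07,0.12,-0.023,-0.06,0],
    [0.07,0.18,-0.035,-0.06,0],
    [0.07,0.24,-0.047,-0.06,0],
    [0.07,0.3,-0.058,-0.06,0],
    [0.07,0.36,-0.07,-0.06,0],
    [0.07,0.4,-0.078,-0.06,0],
    [0.07,0.443,-0.0865,-0.06,0],
    [0.07,0.443,-0.0865,-0.06,0]
  ],
  "newtons": 8
}}

```text
time: 1.35
position: [545.8, -302.4, 319.6]
tcp_rot: [[0.963, 0.271, -0.001], [0.271, -0.963, 0.001], [-0.001, -0.001, -1.0]]
wrist_force: [-0.2, -0.4, -0.3]
opening: 0.794
grip_force: 0.0
```

```bash
python3 - <<'E'
from h import *
go((544,-304,72))
f=snap("wrist","w0"); print(f["xyz"],proj("w0",(544,-304,58)))
E
```

```text
t 1.35 p [ 545.8 -302.4  319.6] yaw 15.7 open 69.9 grip 0.0 q [-39.7  29.5  60.4   0.   90.2  34.6]
(544, -304, 72) [-0.002   0.0014  0.2476]
[ 623.67027457 -280.93719938  443.05444325] [255.10197945 157.5634321 ]
```

View pics/w0.png

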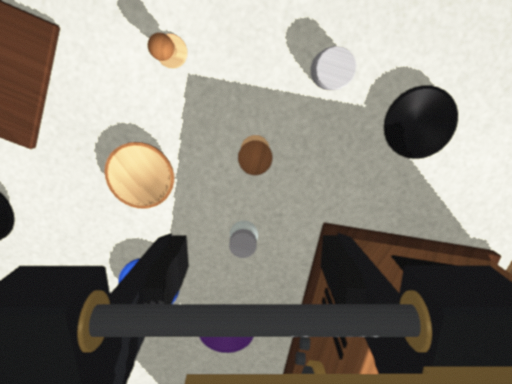

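The wrist view confirms the large ball at (255,157), right where I predicted it. Descending.

>>> {"api": "play_rows", "payload": {
  "deltas": [
    [0.07,0,0,0.05,0],
    [0.07,0,0,0.1,0],
    [0.07,0,0,0.15,0],
    [0.07,0,0,0.19,0],
    [0.07,0,0,0.22,0],
    [0.07,0,0,0.24,0],
    [0.07,0,0,0.248,0],
    [0.07,0,0,0.248,0]
  ]
}}

```text
time: 2.4
position: [543.7, -304.5, 72.9]
tcp_rot: [[0.964, 0.267, -0.0], [0.267, -0.964, 0.0], [-0.0, -0.0, -1.0]]
wrist_force: [-1.0, 1.2, 1.0]
opening: 0.794
grip_force: 0.0
```

```bash
python3 - <<'E'
from h import *
go((544,-304,72))
print(proj("w0",(467,-159,23)),proj("w0",(638,-165,50)))
E
```

```text
t 2.4 p [ 543.7 -304.5   72.9] yaw 15.5 open 70.0 grip 0.0 q [-40.   41.   79.1  -0.   59.8  34.5]
(544, -304, 72) [ 0.0004 -0.0004  0.0009]
[139.80149704 176.87808498] [160.74210865  46.38722166]
```

>>> {"api": "play_rows", "payload": {
  "deltas": [
    [0.05,0,0,0.001,0],
    [0.046,0,0,0.001,0],
    [0.04,0,0,0.001,0],
    [0.04,0,0,0.001,0],
    [0.04,0,0,0.001,0],
    [0.04,0,0,0.001,0]
  ],
  "newtons": 10
}}

```text
time: 3.15
position: [544.3, -304.1, 72.2]
tcp_rot: [[0.964, 0.268, 0.001], [0.268, -0.964, -0.0], [0.0, 0.0, -1.0]]
wrist_force: [-0.4, 0.3, 4.9]
opening: 0.49
grip_force: 10.0
```

>>> {"api": "play_rows", "payload": {
  "deltas": [
    [0.04,0,0,-0.01,0],
    [0.04,0,0,-0.03,0],
    [0.04,0,0,-0.06,0],
    [0.04,0,0,-0.09,0],
    [0.04,0,0,-0.12,0],
    [0.04,0,0,-0.12,0]
  ]
}}

```text
time: 3.9
position: [544.7, -304.5, 193.9]
tcp_rot: [[0.964, 0.268, 0.003], [0.268, -0.964, -0.003], [0.002, 0.004, -1.0]]
wrist_force: [-0.1, 0.0, -0.6]
opening: 0.489
grip_force: 10.0
```

```bash
python3 - <<'E'
from h import *
go((553,99,194))
snap("wrist","w1");snap("side","s1")
a=cv2.imread("pics/w1.png");b=cv2.imread("pics/s1.png")
cv2.imwrite("pics/m1.png",np.hstack([cv2.resize(a,(400,300)),cv2.resize(b[60:300,160:400],(300,300))]))
E
```

```text
t 3.9 p [ 544.7 -304.5  193.9] yaw 15.5 open 43.1 grip 9.99999314546585 q [-39.9  33.3  72.8  -0.   73.6  34.5]
(553, 99, 194) [ 0.1159 -0.3866 -0.0012]
```

View pics/m1.png

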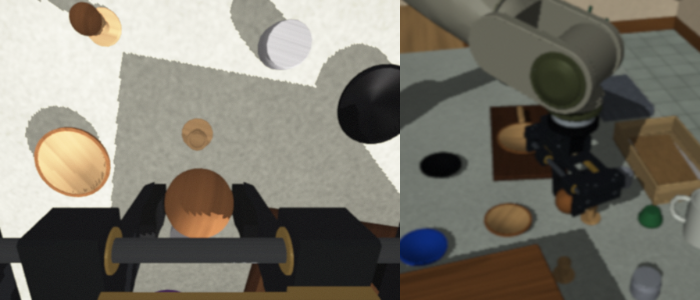

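Ball held at opening 43 mm, stand empty at wrist-view (197,132). Carrying it to the dish.

>>> {"api": "play_rows", "payload": {
  "deltas": [
    [0.04,0.008,-0.025,0,0],
    [0.04,0.021,-0.07,0,0],
    [0.04,0.036,-0.12,0,0],
    [0.04,0.051,-0.17,0,0],
    [0.04,0.066,-0.22,0,0],
    [0.04,0.081,-0.27,0,0],
    [0.04,0.096,-0.32,0,0],
    [0.04,0.108,-0.36,0,0],
    [0.04,0.114,-0.38,0,0],
    [0.04,0.116,-0.3865,0,0]
  ]
}}

```text
time: 5.25
position: [551.9, 100.4, 190.3]
tcp_rot: [[0.963, 0.269, -0.002], [0.269, -0.963, 0.0], [-0.002, -0.001, -1.0]]
wrist_force: [-0.8, -1.4, -0.0]
opening: 0.489
grip_force: 10.0
```

>>> {"api": "play_rows", "payload": {
  "deltas": [
    [0.04,0,0,0.02,0],
    [0.04,0,0,0.05,0],
    [0.04,0,0,0.08,0],
    [0.04,0,0,0.09,0],
    [0.04,0,0,0.09,0]
  ]
}}

```text
time: 5.88
position: [552.5, 99.0, 101.5]
tcp_rot: [[0.964, 0.267, -0.001], [0.267, -0.964, -0.0], [-0.001, -0.0, -1.0]]
wrist_force: [-0.3, 0.6, -0.1]
opening: 0.492
grip_force: 10.0
```

```bash
python3 - <<'E'
from h import *
go((553,99,60))
snap("wrist","w2");snap("side","s2")
b=cv2.imread("pics/s2.png");a=cv2.imread("pics/w2.png")
cv2.imwrite("pics/m2.png",np.hstack([cv2.resize(a,(400,300)),cv2.resize(b[110:230,190:350],(400,300),interpolation=2)]))
E
```

```text
t 5.875 p [552.5  99.  101.5] yaw 15.5 open 43.3 grip 9.999997615814209 q [-1.8 32.2 90.  -0.  57.8 72.7]
(553, 99, 60) [0.0005 0.0001 0.0415]
```

View pics/m2.png

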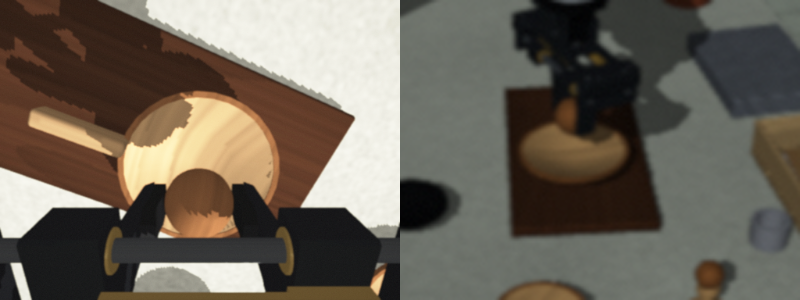

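>>> {"api": "play_rows", "payload": {
  "deltas": [
    [0.04,0,0,0.015,0],
    [0.04,0,0,0.03,0],
    [0.04,0,0,0.038,0],
    [0.04,0,0,0.041,0],
    [0.04,0,0,0.041,0],
    [0.04,0,0,0.041,0]
  ]
}}

```text
time: 6.72
position: [552.7, 99.4, 61.1]
tcp_rot: [[0.964, 0.268, 0.001], [0.268, -0.964, -0.0], [0.001, 0.0, -1.0]]
wrist_force: [-0.1, 0.5, -0.8]
opening: 0.487
grip_force: 10.0
```

>>> {"api": "play_rows", "payload": {
  "deltas": [
    [0.045,0,0,0,0],
    [0.047,0,0,0,0],
    [0.05,0,0,0,0],
    [0.05,0,0,0,0],
    [0.052,0,0,-0.005,0],
    [0.052,0,0,-0.03,0],
    [0.06,0,0,-0.06,0],
    [0.06,0,0,-0.1,0],
    [0.06,0,0,-0.12,0],
    [0.06,0,0,-0.12,0]
  ]
}}

```text
time: 7.98
position: [553.0, 99.4, 182.2]
tcp_rot: [[0.964, 0.268, 0.003], [0.268, -0.964, -0.0], [0.003, 0.001, -1.0]]
wrist_force: [0.1, 1.1, -0.4]
opening: 0.678
grip_force: 0.0
```

```bash
python3 - <<'E'
from h import *
snap("wrist","w3");snap("side","s3")
go((638,-165,180))
b=cv2.imread("pics/s3.png");a=cv2.imread("pics/w3.png")
cv2.imwrite("pics/m3.png",np.hstack([cv2.resize(a,(480,360)),cv2.resize(b[120:210,200:280],(320,360),interpolation=2)]))
print(proj("w3",(553,99,43)),proj("w3",(553,99,44)))
E
```

```text
t 8.075 p [552.2  99.4 180. ] yaw 15.5 open 59.9 grip 0.0 q [-1.8 26.6 85.8  0.  67.6 72.7]
(638, -165, 180) [ 1.200e-02  2.777e-01 -1.000e-04]
[254.21304811 185.39288629] [254.21436624 185.72750207]
```

View pics/m3.png

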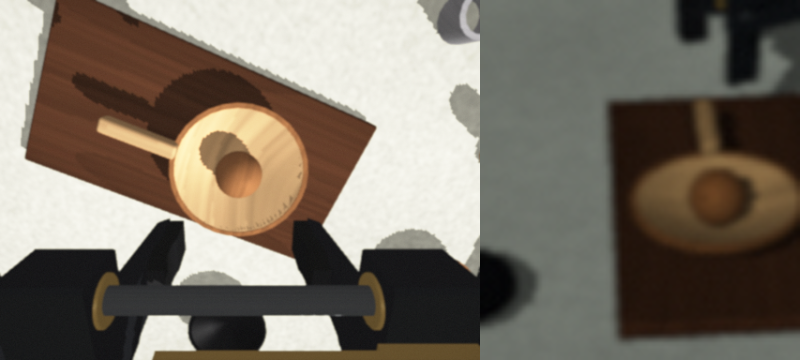

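The large ball sits centred in the dish, at wrist crop (239,174). Now the small ball.

>>> {"api": "play_rows", "payload": {
  "deltas": [
    [0.05,0.002,0.05,0,0],
    [0.05,0.004,0.1,0,0],
    [0.05,0.006,0.15,0,0],
    [0.05,0.008,0.2,0,0],
    [0.05,0.01,0.24,0,0],
    [0.05,0.0115,0.2775,0,0],
    [0.05,0.0115,0.2775,0,0],
    [0.05,0.0115,0.2775,0,0]
  ]
}}

```text
time: 9.07
position: [637.4, -164.1, 179.6]
tcp_rot: [[0.963, 0.268, -0.002], [0.268, -0.963, 0.001], [-0.001, -0.001, -1.0]]
wrist_force: [-0.2, 0.4, -0.2]
opening: 0.565
grip_force: 0.0
```

```bash
python3 - <<'E'
from h import *
snap("wrist","w4")
go((638,-165,67))
x,y=proj("w4",(638,-165,50)); print(x,y)
a=cv2.imread("pics/w4.png"); x=int(x);y=int(y)
cv2.imwrite("pics/m4.png",cv2.resize(a[y-40:y+40,x-40:x+40],(560,560),interpolation=2)); print(x,y)
E
```

```text
t 9.125 p [ 637.5 -163.8  180. ] yaw 15.6 open 50.0 grip 0.0 q [-24.6  38.6  66.1   0.   75.4  49.8]
(638, -165, 67) [0.0002 0.0014 0.113 ]
255.31443756628937 187.52876612591157
255 187
```

View pics/m4.png

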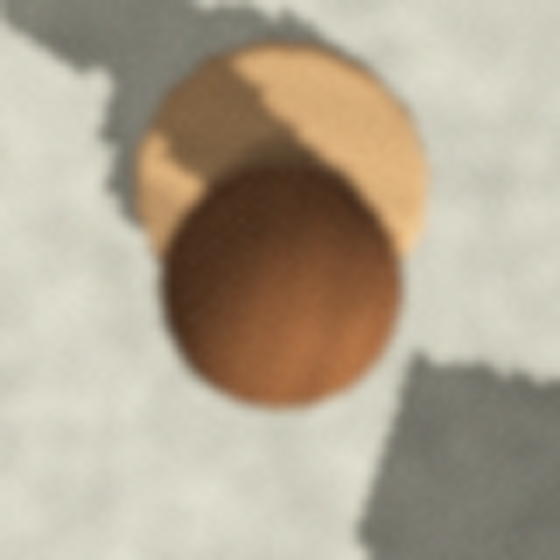

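The small ball is at crop (282,285), essentially where predicted. Grasping.

>>> {"api": "play_rows", "payload": {
  "deltas": [
    [0.05,0,0.001,0.04,0],
    [0.05,0,0.001,0.08,0],
    [0.05,0,0.001,0.105,0],
    [0.05,0,0.001,0.113,0],
    [0.05,0,0.001,0.113,0],
    [0.033,0,0.001,0.113,0],
    [0.026,0,0.001,0.113,0],
    [0.026,0,0.001,0.113,0],
    [0.026,0,0.001,0.113,0],
    [0.026,0,0.001,0.113,0]
  ],
  "newtons": 6
}}

```text
time: 10.38
position: [638.2, -165.0, 68.7]
tcp_rot: [[0.963, 0.268, 0.0], [0.268, -0.963, 0.001], [0.001, -0.001, -1.0]]
wrist_force: [-1.9, 4.3, 4.5]
opening: 0.331
grip_force: 6.0
```

>>> {"api": "play_rows", "payload": {
  "deltas": [
    [0.026,0,0,-0.01,0],
    [0.026,0,0,-0.03,0],
    [0.026,0,0,-0.06,0],
    [0.026,0,0,-0.08,0],
    [0.026,0,0,-0.08,0]
  ]
}}

```text
time: 11.0
position: [638.9, -166.4, 150.5]
tcp_rot: [[0.964, 0.267, 0.004], [0.267, -0.964, -0.002], [0.003, 0.003, -1.0]]
wrist_force: [0.3, 0.1, 0.0]
opening: 0.329
grip_force: 6.0
```

```bash
python3 - <<'E'
from h import *
go((467,-159,147),(467,-159,45))
E
```

```text
t 11.0 p [ 638.9 -166.4  150.5] yaw 15.5 open 29.0 grip 5.9999580681324005 q [-24.7  40.1  67.9  -0.   71.7  49.8]
(467, -159, 147) [-0.1637 -0.053   0.0028]
(467, -159, 45) [-0.164  -0.0534  0.1048]
```

>>> {"api": "play_rows", "payload": {
  "deltas": [
    [0.026,-0.03,-0.01,0,0],
    [0.026,-0.07,-0.022,0,0],
    [0.026,-0.11,-0.035,0,0],
    [0.026,-0.14,-0.044,0,0],
    [0.026,-0.157,-0.05,0,0],
    [0.026,-0.163,-0.0517,0,0],
    [0.026,-0.163,-0.0517,0.02,0],
    [0.026,-0.163,-0.0517,0.05,0],
    [0.026,-0.163,-0.0517,0.07,0],
    [0.026,-0.163,-0.0517,0.07,0]
  ]
}}

```text
time: 12.25
position: [467.0, -159.4, 76.6]
tcp_rot: [[0.964, 0.268, -0.002], [0.268, -0.964, 0.002], [-0.002, -0.002, -1.0]]
wrist_force: [0.0, -0.2, -0.3]
opening: 0.333
grip_force: 6.0
```

```bash
python3 - <<'E'
from h import *
snap("wrist","w5")
go((467,-159,45))
a=cv2.imread("pics/w5.png")
cv2.imwrite("pics/m5.png",a)
print(proj("w5",(467,-159,23)))
E
```

```text
t 12.3 p [ 467.4 -159.7   77.6] yaw 15.5 open 29.0 grip 5.9999629855155945 q [-32.5  27.5 102.9   0.   49.7  42. ]
(467, -159, 45) [-0.0002 -0.0007  0.0326]
[253.42339983 225.12126632]
```

View pics/m5.png

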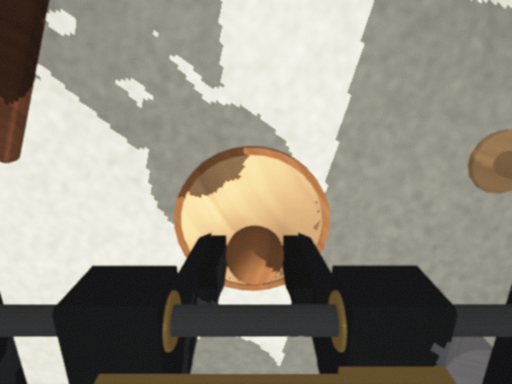

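```bash
python3 - <<'E'
from h import *
for dx,dy in((0,0),(3,0)):
    P=np.array([proj("w5",(467+dx+47*np.cos(t),-159+dy+47*np.sin(t),22)) for t in np.linspace(0,6.28,100)]); print(P.min(0),P.max(0))
print(proj("w5",(467,-159,77-17)))
E
```

```text
[177.46330731 149.37143143] [329.44016091 288.97152841]
[178.40689917 144.35021827] [331.10300732 285.26673592]
[253.1142503  255.73219799]
```

Saucer edges (176–330, 147–290) match the prediction within about 1 mm. Lowering and releasing.

>>> {"api": "play_rows", "payload": {
  "deltas": [
    [0.026,0,0,0.012,0],
    [0.026,0,0,0.024,0],
    [0.026,0,0,0.03,0],
    [0.026,0,0,0.0325,0],
    [0.026,0,0,0.0325,0],
    [0.026,0,0,0.0325,0]
  ]
}}

```text
time: 13.05
position: [467.4, -159.7, 45.5]
tcp_rot: [[0.964, 0.267, 0.0], [0.267, -0.964, -0.0], [0.0, 0.0, -1.0]]
wrist_force: [-0.4, 0.2, -0.3]
opening: 0.329
grip_force: 6.0
```

>>> {"api": "play_rows", "payload": {
  "deltas": [
    [0.03,0,0,0,0],
    [0.033,0,0,0,0],
    [0.036,0,0,0,0],
    [0.036,0,0,0,0],
    [0.036,0,0,-0.01,0],
    [0.036,0,0,-0.03,0],
    [0.04,0,0,-0.07,0],
    [0.04,0,0,-0.11,0],
    [0.04,0,0,-0.135,0],
    [0.04,0,0,-0.135,0]
  ]
}}

```text
time: 14.3
position: [467.8, -159.9, 182.1]
tcp_rot: [[0.964, 0.268, 0.003], [0.268, -0.964, -0.002], [0.003, 0.003, -1.0]]
wrist_force: [0.4, 0.5, -0.4]
opening: 0.449
grip_force: 0.0
```

```bash
python3 - <<'E'
from h import *
snap("wrist","w6")
a=np.deg2rad(84.7)
go((553+90*np.cos(a),99+90*np.sin(a),180))
im=cv2.imread("pics/w6.png")
x,y=proj("w6",(467,-159,23)).astype(int);print(x,y)
cv2.imwrite("pics/m6.png",cv2.resize(im[y-60:y+60,x-60:x+60],(480,480),interpolation=2))
E
```

```text
t 14.35 p [ 467.2 -159.6  180.6] yaw 15.5 open 39.6 grip 0.0 q [-32.5  18.6  97.6   0.   63.7  42. ]
(np.float64(561.3133528701906), np.float64(188.6152228366124), 180) [ 0.1838 -0.3104  0.0005]
252 179
```

View pics/m6.png

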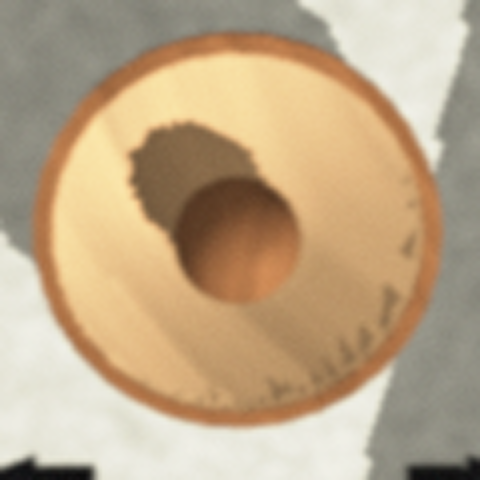

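The small ball is centred in the saucer (crop (238,240), saucer centre (238,230)). That makes 12 viewed pictures, over the limit of 10, so I'll view no more and check the rest numerically. Going above the handle.

>>> {"api": "play_rows", "payload": {
  "deltas": [
    [0.04,0.02,-0.035,0,-8],
    [0.04,0.04,-0.07,0,-16],
    [0.04,0.062,-0.105,0,-24],
    [0.04,0.083,-0.14,0,-32],
    [0.04,0.104,-0.175,0,-40],
    [0.04,0.125,-0.21,0,-48],
    [0.04,0.145,-0.245,0,-56],
    [0.04,0.165,-0.28,0,-64],
    [0.04,0.184,-0.3105,0,-69.2],
    [0.04,0.184,-0.3105,0,-69.2]
  ]
}}

```text
time: 15.6
position: [561.0, 190.4, 178.5]
tcp_rot: [[0.089, 0.996, -0.002], [0.996, -0.089, -0.0], [-0.0, -0.002, -1.0]]
wrist_force: [-1.0, -0.6, -0.5]
opening: 0.456
grip_force: 0.0
```

```bash
python3 - <<'E'
from h import *
f=snap("top","t7");f=snap("wrist","w7");go((561.3,188.6,46+3))
for n in("w7","t7"):
    a=np.deg2rad(84.7); print(n,[proj(n,(553+r*np.cos(a),99+r*np.sin(a),55)).round(1) for r in(66,90,110,130)])
# sample handle cross-sections in the wrist image: profile perpendicular to handle, top face z=55
im=cv2.imread("pics/w7.png").astype(float)
n=np.array([-np.sin(a),np.cos(a)]);u=np.array([np.cos(a),np.sin(a)])
for r in(78,90,102,114,122):
    ts=np.arange(-16,16.1,1.); v=[]
    for t in ts:
        p=np.array([553,99])+r*u+t*n; x,y=proj("w7",(*p,55)); v.append(cv2.getRectSubPix(im[:,:,2].astype(np.float32),(1,1),(x,y))[0,0] if 0<x<511 and 0<y<383 else -1)
    print(r,np.array(v).astype(int).tolist())
E
```

```text
t 15.7 p [560.9 188.3 179. ] yaw 84.7 open 40.0 grip 0.0 q [ 7.2 30.3 80.1 -0.  69.7 12.6]
(561.3, 188.6, 49) [0.0004 0.0006 0.13  ]
w7 [array([255.3, 217.1]), array([255.3, 190.4]), array([255.4, 167. ]), array([255.4, 142.3])]
t7 [array([157.4, 171.4]), array([148.5, 170.9]), array([141.1, 170.4]), array([133.8, 170. ])]
78 [60, 60, 59, 59, 60, 57, 58, 64, 104, 155, 196, 223, 232, 238, 240, 239, 239, 238, 239, 240, 238, 223, 162, 81, 57, 55, 57, 57, 57, 58, 55, 57, 59]
90 [61, 60, 60, 60, 61, 59, 59, 73, 112, 163, 202, 224, 232, 236, 238, 238, 238, 237, 239, 240, 237, 209, 134, 70, 56, 57, 56, 58, 60, 56, 58, 59, 60]
102 [60, 61, 60, 61, 62, 60, 60, 79, 123, 173, 207, 226, 232, 236, 237, 237, 236, 237, 238, 238, 235, 196, 113, 64, 57, 58, 63, 66, 66, 66, 70, 84, 100]
114 [59, 61, 59, 60, 60, 60, 61, 85, 134, 182, 213, 229, 233, 236, 238, 237, 236, 236, 238, 238, 233, 196, 133, 107, 105, 103, 106, 106, 108, 107, 108, 108, 108]
122 [59, 62, 61, 62, 58, 57, 62, 92, 143, 184, 213, 224, 226, 228, 230, 232, 235, 236, 239, 238, 232, 187, 123, 104, 105, 105, 106, 107, 106, 105, 108, 109, 108]
```

>>> {"api": "play_rows", "payload": {
  "deltas": [
    [0.04,0,0.001,0.04,0.5],
    [0.04,0,0.001,0.08,0.5],
    [0.04,0,0.001,0.11,0.5],
    [0.04,0,0.001,0.125,0.5],
    [0.04,0,0.001,0.13,0.5],
    [0.03,0,0.001,0.13,0.5],
    [0.022,0,0.001,0.13,0.5],
    [0.018,0,0.001,0.13,0.5],
    [0.016,0,0.001,0.13,0.5],
    [0.016,0,0.001,0.13,0.5]
  ]
}}

```text
time: 16.95
position: [562.5, 188.7, 50.3]
tcp_rot: [[0.101, 0.995, 0.0], [0.995, -0.101, 0.0], [0.0, 0.0, -1.0]]
wrist_force: [0.1, -0.1, 1.2]
opening: 0.179
grip_force: 0.0
```

>>> {"api": "play_rows", "payload": {
  "deltas": [
    [0.014,0,0,0,0],
    [0.012,0,0,0,0],
    [0.01,0,0,0,0],
    [0.01,0,0,0,0]
  ],
  "newtons": 15
}}

```text
time: 17.45
position: [562.4, 188.7, 50.2]
tcp_rot: [[0.101, 0.995, 0.0], [0.995, -0.101, 0.0], [0.0, -0.0, -1.0]]
wrist_force: [-0.8, 0.7, -0.0]
opening: 0.157
grip_force: 15.0
```

>>> {"api": "play_rows", "payload": {
  "deltas": [
    [0.01,0,0,0,0],
    [0.01,0,0,0,0],
    [0.01,0,0,0,0]
  ],
  "newtons": 60
}}

```text
time: 17.82
position: [562.4, 188.7, 50.2]
tcp_rot: [[0.101, 0.995, -0.0], [0.995, -0.101, 0.0], [0.0, -0.0, -1.0]]
wrist_force: [-0.1, 0.8, 0.4]
opening: 0.149
grip_force: 60.0
```

>>> {"api": "play_rows", "payload": {
  "deltas": [
    [0.01,0,0,-0.002,0],
    [0.01,0,0,-0.005,0],
    [0.01,0,0,-0.009,0],
    [0.01,0,0,-0.012,0],
    [0.01,0,0,-0.012,0],
    [0.01,0,0,-0.012,0]
  ]
}}

```text
time: 18.58
position: [562.4, 188.7, 62.1]
tcp_rot: [[0.101, 0.995, -0.0], [0.995, -0.101, -0.0], [-0.0, -0.0, -1.0]]
wrist_force: [0.1, 1.1, -1.6]
opening: 0.153
grip_force: 60.0
```

```bash
cat >> h.py <<'E'
def ballmask(n,guess,win):
    im=np.load(f"pics/{n}.npz")["image"]; x,y=map(int,guess); c=im[max(0,y-win):y+win,max(0,x-win):x+win]
    return c,max(0,x-win),max(0,y-win)
E
python3 - <<'E'
from h import *
s=robot.observe();print(s["wrist_force"],s["torque"]);go()
snap("side","s8");snap("top","t8")
for n,b in(("side","s8"),("top","t8")):
    o={"side":"s3","top":"t7"}[n]
    A=np.load(f"pics/{o}.npz")["image"].astype(int);B=np.load(f"pics/{b}.npz")["image"].astype(int)
    # ball = darker/redder than pale dish: r-b & low red
    for nm,I in((o,A),(b,B)):
        x,y=proj(nm,(553,99,44)).astype(int); w=I[y-14:y+15,x-26:x+27]; m=((w[...,0]-w[...,2])>35)
        print(nm,x,y); print("\n".join(" ".join(f"{v:3d}" for v in r[::2]) for r in w[::3,:,0]))
E
```

```text
[ 0.13498973  1.07888031 -1.58490377] [ 0.07074649 -0.05895263  0.05387603]
t 18.575 p [562.4 188.7  62.1] yaw 84.2 open 13.5 grip 59.9964489787817 q [ 7.2 38.8 85.4  0.  55.8 13. ]
s3 258 168
 61  33  32  32  31  35  36  36  37  37  34  65 106  94  38  18  29  37  37  35  34  36  34  33  31  29  48
 68  32  32  32  33  33  35  35  35  38  43  62 110 102  58  43  41  42  39  37  34  34  34  34  31  31  48
 72  32  32  32  32  36  46  65  91 112 124 129 134 137 137 136 134 127 116  99  74  50  38  35  33  31  34
 82  32  31  33  51  82 106 117 120 123 125 109  87  79  75  76 104 123 136 139 137 126  92  50  31  30  33
 84  34  33  54  93 107 111 114 118 121 105  88  95  99  92  81  63  51 100 128 124 119 113  92  50  22  29
 83  36  38  71  95 101 104 108 112 114  90  86  93 104  96  85  67  49  74 114 119 119 118 113  74  26  22
 88  38  36  60  80  86  90  94 100 104  95  81  87  90  84  74  55  55  99 117 111 108 104  96  61  22  24
 90  40  33  44  66  75  78  80  82  85  88  83  70  63  58  60  76  93  99  96  94  92  84  60  28  22  32
 95  43  34  34  39  60  72  73  72  74  74
[... 2745 characters left out ...]
  90  93 110 130 122 126 123 120 119 116 101  68  61
145 161 165 178 169 164  92  86  90  68  68  87 102 104 113 115 109 121 121 122 117 119 119 117 103  81  60
 98 122 162 171 168 165 154  89  89  66  76  97 112 117 129 127 121 114 118 116 115 115 117 115 101  82  61
 34  95 157 165 162 161 166 160 112  74  75  96 111 114 126 126 118 116 115 113 113 112 114 112 100  74  57
 35  69 135 161 161 156 159 157 163 149 129  88 100 106 114 117 115 113 111 113 113 112 111 107 100  66  58
 35  39 102 151 158 152 155 153 157 147 139 141 138 128 120 123 117 108 109 112 110 112 101 105  79  58  59
 42  36  52 112 149 148 150 147 151 144 135 135 133 124 116 119 117 109 107 110 112 111 104  92  61  58  59
```

The dish came up level (it shifts rigidly in both views) and the ball is unmoved in it. Lifting on to about 100 mm.

>>> {"api": "play_rows", "payload": {
  "deltas": [
    [0.01,0,0,-0.003,0],
    [0.01,0,0,-0.01,0],
    [0.01,0,0,-0.022,0],
    [0.01,0,0,-0.036,0],
    [0.01,0,0,-0.05,0],
    [0.01,0,0,-0.064,0],
    [0.01,0,0,-0.076,0],
    [0.01,0,0,-0.085,0],
    [0.01,0,0,-0.088,0],
    [0.01,0,0,-0.088,0]
  ]
}}

```text
time: 19.92
position: [562.4, 188.6, 150.1]
tcp_rot: [[0.101, 0.995, -0.0], [0.995, -0.101, -0.0], [-0.0, -0.0, -1.0]]
wrist_force: [0.1, -0.5, -1.7]
opening: 0.152
grip_force: 60.0
```

>>> {"api": "play_rows", "payload": {
  "deltas": [
    [0.01,0,0,0,0],
    [0.01,0,0,0,0],
    [0.01,0,0,0,0]
  ]
}}

```text
time: 20.3
position: [562.4, 188.7, 150.0]
tcp_rot: [[0.101, 0.995, -0.0], [0.995, -0.101, -0.0], [-0.0, -0.0, -1.0]]
wrist_force: [0.3, 0.8, -2.8]
opening: 0.149
grip_force: 60.0
```

```bash
python3 - <<'E'
from h import *
go();snap("side","s9");snap("top","t9")
# dish-frame check: rim+ball location in top & side by pale mask
def ell(n,z,reg=45):
    I=np.load(f"pics/{n}.npz")["image"].astype(int); x,y=proj(n,(553,99,z)).astype(int)
    m=((I[...,0]-I[...,2]>18)&(I[...,0]>60)).astype(np.uint8); k=np.zeros_like(m);cv2.circle(k,(int(x),int(y)),reg,1,-1); m*=k
    m=cv2.morphologyEx(m,cv2.MORPH_OPEN,np.ones((9,9),np.uint8))
    c=max(cv2.findContours(m,0,2)[0],key=cv2.contourArea); return cv2.fitEllipse(cv2.convexHull(c))
for n,zr in(("t8",55),("t9",143),("s8",55),("s9",143)):
    P=np.array([proj(n,(553+63*np.cos(t),99+63*np.sin(t),zr)) for t in np.linspace(0,6.2,60)],np.float32)
    print(n,ell(n,zr),"pred",cv2.fitEllipse(P))
# roll plan: centre of rotation = dish centre at tool -x 90
th=84.2
for k in np.arange(0,91,5.):
    r=np.deg2rad(k)  # CCW in world = negative roll; in tool frame (z down) rotation by -k
    c=90.; px=c*np.cos(r)-c; py=-c*np.sin(r)
    print(f"[0.01,{px/1000:.4f},{py/1000:.4f},0,{-k:.1f}]",end=",")
E
```

```text
t 20.3 p [562.4 188.7 150. ] yaw 84.2 open 13.1 grip 59.99643087387085 q [ 7.2 32.2 81.7  0.  66.1 13. ]
t8 ((182.48780822753906, 173.94078063964844), (49.42778778076172, 50.88090515136719), 53.60243225097656) pred ((181.84976196289062, 173.0865936279297), (46.22707748413086, 47.39641189575195), 51.9658203125)
t9 ((174.81704711914062, 168.35658264160156), (53.67597579956055, 55.24501037597656), 61.98610305786133) pred ((174.6197967529297, 167.32212829589844), (50.30640411376953, 51.7209587097168), 52.434017181396484)
s8 ((252.84954833984375, 166.08505249023438), (24.14133644104004, 29.508434295654297), 69.59121704101562) pred ((258.4745788574219, 166.162109375), (22.974945068359375, 42.71756362915039), 89.64659881591797)
s9 ((252.20086669921875, 139.63975524902344), (22.41034507751465, 31.11138153076172), 72.24114990234375) pred ((258.36126708984375, 139.82571411132812), (21.75501251220703, 44.591068267822266), 89.56973266601562)
[0.01,0.0000,-0.0000,0,-0.0],[0.01,-0.0003,-0.0078,0,-5.0],[0.01,-0.0014,-0.0156,0,-10.0],[0.01,-0.0031,-0.0233,0,-15.0],[0.01,-0.0054,-0.0308,0,-20.0],[0.01,-0.0084,-0.0380,0,-25.0],[0.01,-0.0121,-0.0450,0,-30.0],[0.01,-0.0163,-0.0516,0,-35.0],[0.01,-0.0211,-0.0579,0,-40.0],[0.01,-0.0264,-0.0636,0,-45.0],[0.01,-0.0321,-0.0689,0,-50.0],[0.01,-0.0384,-0.0737,0,-55.0],[0.01,-0.0450,-0.0779,0,-60.0],[0.01,-0.0520,-0.0816,0,-65.0],[0.01,-0.0592,-0.0846,0,-70.0],[0.01,-0.0667,-0.0869,0,-75.0],[0.01,-0.0744,-0.0886,0,-80.0],[0.01,-0.0822,-0.0897,0,-85.0],[0.01,-0.0900,-0.0900,0,-90.0],
```

>>> {"api": "play_rows", "payload": {
  "deltas": [
    [0.01,-0.0001,-0.0031,0,-2],
    [0.01,-0.0003,-0.0078,0,-5],
    [0.01,-0.0011,-0.0141,0,-9],
    [0.01,-0.0023,-0.0202,0,-13],
    [0.01,-0.0039,-0.0263,0,-17],
    [0.01,-0.006,-0.0323,0,-21],
    [0.01,-0.0084,-0.038,0,-25],
    [0.01,-0.0105,-0.0423,0,-28],
    [0.01,-0.0118,-0.0443,0,-29.5],
    [0.01,-0.0118,-0.0443,0,-29.5]
  ]
}}

```text
time: 21.65
position: [517.1, 181.4, 150.3]
tcp_rot: [[-0.402, 0.916, 0.0], [0.916, 0.402, 0.0], [-0.0, 0.0, -1.0]]
wrist_force: [-0.6, 0.0, -1.9]
opening: 0.147
grip_force: 60.0
```

```bash
python3 - <<'E'
from h import *
go()
p=robot.observe()["position"];R=np.array(robot.observe()["tcp_rot"]);print("dish axis",np.array(p)-90*R[:,0])
E
```

```text
t 21.65 p [517.1 181.4 150.3] yaw 113.7 open 12.9 grip 59.99622289091349 q [  7.1  27.   90.1   0.   62.9 -16.6]
dish axis [553.30748603  98.97678129 150.29490452]
```

>>> {"api": "play_rows", "payload": {
  "deltas": [
    [0.01,-0.0001,-0.0031,0,-2],
    [0.01,-0.0003,-0.0078,0,-5],
    [0.01,-0.0011,-0.0141,0,-9],
    [0.01,-0.0023,-0.0202,0,-13],
    [0.01,-0.0039,-0.0263,0,-17],
    [0.01,-0.006,-0.0323,0,-21],
    [0.01,-0.0084,-0.038,0,-25],
    [0.01,-0.0105,-0.0423,0,-28],
    [0.01,-0.0118,-0.0443,0,-29.5],
    [0.01,-0.0118,-0.0443,0,-29.5]
  ]
}}

```text
time: 22.9
position: [481.4, 152.7, 150.3]
tcp_rot: [[-0.801, 0.599, -0.0], [0.599, 0.801, 0.0], [0.0, 0.0, -1.0]]
wrist_force: [0.6, -0.6, -1.7]
opening: 0.152
grip_force: 60.0
```

>>> {"api": "play_rows", "payload": {
  "deltas": [
    [0.01,-0.0001,-0.0031,0,-2],
    [0.01,-0.0003,-0.0078,0,-5],
    [0.01,-0.0011,-0.0141,0,-9],
    [0.01,-0.0023,-0.0202,0,-13],
    [0.01,-0.0039,-0.0263,0,-17],
    [0.01,-0.006,-0.0323,0,-21],
    [0.01,-0.0084,-0.038,0,-25],
    [0.01,-0.0105,-0.0423,0,-28],
    [0.01,-0.0118,-0.0443,0,-29.5],
    [0.01,-0.0118,-0.0443,0,-29.5]
  ]
}}

```text
time: 24.15
position: [464.4, 110.2, 150.2]
tcp_rot: [[-0.992, 0.128, 0.0], [0.128, 0.992, -0.0], [-0.0, -0.0, -1.0]]
wrist_force: [0.2, 0.1, -2.1]
opening: 0.15
grip_force: 60.0
```

>>> {"api": "play_rows", "payload": {
  "deltas": [
    [0.01,0,0,0,0],
    [0.01,0,0,0,0],
    [0.01,0,0,0,0],
    [0.01,0,0,0,0],
    [0.01,0,0,0,0],
    [0.01,0,0,0,0]
  ]
}}

```text
time: 24.9
position: [464.3, 110.2, 150.2]
tcp_rot: [[-0.992, 0.127, 0.0], [0.127, 0.992, -0.0], [-0.0, -0.0, -1.0]]
wrist_force: [0.0, 0.1, -1.9]
opening: 0.145
grip_force: 60.0
```

```bash
python3 - <<'E'
from h import *
go()
s=robot.observe();p=np.array(s["position"]);R=np.array(s["tcp_rot"]);print("axis",p-90*R[:,0],"dq",np.abs(s["dq"]).max())
snap("top","t10");snap("side","s10")
for n in("t9","t10","s9","s10"):
    I=np.load(f"pics/{n}.npz")["image"].astype(int); x,y=proj(n,(553,99,144)).astype(int); print(n,x,y)
    w=I[y-16:y+17,x-26:x+27,0]; print("\n".join(" ".join(f"{v:3d}" for v in r[::2]) for r in w[::3]))
I=np.load("pics/t10.npz")["image"].astype(int);x,y=proj("t10",(467,-159,23)).astype(int);print(x,y);print(I[y-20:y+21:3,x-20:x+21:2,0])
E
```

```text
t 24.9 p [464.3 110.2 150.2] yaw 172.7 open 12.7 grip 59.99631006270647 q [ -0.7  19.1 102.2  -0.   58.7 -83.5]
axis [553.56508276  98.82670979 150.22556611] dq 0.08478629949017774
t9 174 167
 35  33  33  53 108 159 173 178 169 166 156 145 148 157 159 152 138 140 136 128 130 129 126  98  62  57  57
 33  33  55 106 160 172 178 177 170 170 155 145 158 160 158 145 139 139 127 131 126 130 128 102  99  63  59
 35  48 109 175 169 173 175 130  90  90  82  81 113 157 156 140 139 136 126 129 124 129 122 121 117  98  60
 38  97 165 177 170 172 112  87  86  86  76  66  64  69  73  87 129 134 129 122 125 123 119 120 120 110  77
115 112 174 173 167 116  88  86  88  79  61  72  87  93  95 103  99 109 125 119 123 117 117 117 119 114  93
150 137 174 170 162 163  92  86  88  64  70  89 102 107 114 119 116 108 118 118 118 114 115 115 118 110  96
 91 131 171 165 159 165 161  88  87  64  76  93 108 115 126 130 125 116 114 117 112 112 113 114 111 100  99
 72 119 167 162 155 160 161 157 110  88  70  91 108 114 116 123 120 111 112 112 112 111 111 113 111 102  97
 59 105 159 160 152 155 156 155 160 151 128 
[... 4433 characters left out ...]
0 170 164  81  83  85  59  74  90  97 111 137 132 129 129 121
  116  96  90]
 [ 90 102 154 161 162 150  80  70  65  93 111 124 127 125 120 123 124 110
  105  93  91]
 [ 89  98 142 158 154 155 155 105  71  94 113 118 122 119 113 114 113  96
  109  95  93]
 [ 84  89 113 157 156 146 144 142 140 125 116 114 111 108 110 109 104 107
  113  92  93]
 [106  95  91 117 151 153 148 135 129 126 123 117 112 108 104  99  99 110
  142  95  91]
 [147 146 138 136 115 138 144 142 136 126 117 113 112 109  95 109 122 149
  151 108  91]
 [150 150 149 151 150 139 117 121 129 130 126 119 116 114 127 142 150 155
  155 108  90]
 [147 150 155 153 156 150 149 146 148 145 144 143 144 154 155 153 153 151
  156 107  94]]
```

The large ball is still centred in the level, turned dish, the small ball is still in the saucer, and the arm is still. Handing in.

```bash
python3 -c "
from cell import robot
print(robot.sign_off())"
```

```text
the job is handed in; nothing more can be done
None
```

I handed the job in with each ball resting in its own dish and the larger dish held level and still, lifted about 100 mm over its spot and turned 88.5° so its handle points across the board; `sign_off` gave no verdict, and I viewed 12 pictures, two over your limit of 10.

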